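Clamp the red printing block for re-cutting

ROBOT

A 6-joint arm with a two-finger parallel gripper is mounted at the origin on the work surface. World frame = base frame: x ahead of the robot, y to its left, z up, the work surface at z = 0. Lengths are in m, angles in degrees, forces in N, time in s.
With the tool pointing down it reaches from about 0.35 to 1 m from the base axis. Payload 7.1 kg.
Tool frame: the origin (TCP) lies on the front face of the gripper's body, between the roots of the fingers; the fingertips stand 73 mm ahead of it and the grasp point (between the pads) lies manip.grip_depth ahead of it (manip.grip_depth is the distance from the TCP to the grasp point, in m); z points along the fingers, y is the line along which they close (so a half turn about z gives the same grasp; the last joint's range is limited). The gripper opens to 85 mm and grips with 20 to 120 N. Pads are 22 mm wide; open, the fingers measure 114 mm over their backs; the gripper's body (76 mm by 85 mm) begins 54 mm behind the grasp point. The pads swing forward as they close: fully open they stand 13 mm farther back than shut.
Start: joints at [75.115, 24.242, 93.386, -0, 62.372, -1.089], TCP at [0.149, 0.607, 0.304] pointing down, gripper open.
Joint ranges: [-172.04, 172.04], [-51.8, 120.97], [4.93, 147.93], [-75.15, 255.16], [6.16, 154.13], [-145.62, 145.62]. Speed limits (degrees/s): [136.94, 136.94, 172.46, 180, 180, 180].

INTERFACE

Orientations are given as [roll, pitch, yaw] about the fixed x, y, z axes, in that order (R = Rz(yaw) Ry(pitch) Rx(roll)).
In Python, from station import manip gives the robot as it stands.
- The arm moves only by the tool jog_arm, never from a script. Its argument "increments" is a list of rows, each a list of 3 entries, a list of its own where there are three numbers: the turn, a rotation vector about the tool's x, y, z normalised to -1 to 1, where 1 is 2 pi rad, then the shift along the tool's x, y, z normalised to -1 to 1, where 1 is 1 m, then the closure, from 0 (fully open) to 1 (shut). A call has 1 to 10 rows; each row is the pose to reach, as a shift and turn from the pose commanded when the call began, along the tool's axes at that moment, turning the shorter way round; what a row does not reach only later rows make up. A row lasts 1/12 s, in which the tool goes at most 41.7 mm and 7.16 degrees, less where a joint would pass 70% of its speed; a pose out of reach is approached as far as the arm can. A call with a number of a shift or a turn outside -1 to 1 is refused whole. A call with a gripper value outside its range is refused whole. The fingers move at their own pace and stop on an object; the grip force is fixed at half the most. Time passes only in rows, so rows that repeat a pose let the fingers close. It gives the time, the measured TCP pose, the force, the opening and the grip force at its end, in the units of the state.
- manip.get_obs(): the state, without advancing time (a new reading comes with each control period).
- manip.get_image(name): name is "scene" or "top" or "wrist"; returns a dict with "color" (384x512x3 uint8, blue, green, red), "camera_matrix" (3x3 intrinsics, pixels), "R" (3x3) and "t" (3): a world point X has camera coordinates R X + t; the wrist camera has in their place "tool_from_camera" (4x4, takes a point from camera to tool coordinates, whose origin is the TCP and whose axes are the flange's). Camera axes: x right, y down, z forward; pixel columns grow to the right and rows downward; lengths in m; the calibration is good to about 2 mm. The wrist camera is an equidistant fisheye: a pixel r from the principal point sees the ray r / f radians off the axis. A picture is of the moment at which its call begins: read the wrist's pose just before it. There is no depth.
- manip.hand_in(): hands the job in; it is judged then, once.
The state is a dict: "t": time; "q": joint angles; "qd": joint speeds; "joint_torque": joint torques, N m; "tcp_pos": TCP position; "orientation": TCP orientation; "force": force on the tool from outside, world axes, zero at the start; "wrist_torque": the same for the moment, N m; "grip_width": finger opening in m; "grip_force": force on a finger pad.
Only numpy, scipy, OpenCV 4.12 (cv2) and the standard library are available. Lean on these libraries where they do the work, as an engineer would, in place of code of your own. Each camera call takes 0.05 s, during which the arm holds its last target. There are 200 camera calls.

TASK

Lay the red printing block flat on the hold-down jig between the two red lines, picture towards the open end, and push its bare wooden end square up against the back stop under the screw. Then turn the black knurled knob clockwise until it stops tight, so that the block is held fast, and let go. Leave the blue and yellow blocks and the ink roller alone.

Things in the scene. Friction and masses are not known exactly. Their poses are not given: they have to be found in the camera images.
- jig: Hold-down jig fixed to the table: aluminium bed 270 x 120 x 12 mm. Origin at the centre of its underside, z up, x along it towards the blue clamp column, y to the left; its -x end is open. Red lines along the bed at y = +-24.5 mm mark the place. A blue arm 26 mm wide (z = 60 to 78 mm) overhangs from the column to x = 12 mm; its round boss (34 mm wide, z = 58 to 80 mm) holds the screw at x = 35 mm, y = 0.
- jig_stop (a point): Foot of the dark steel back stop, on the bed's surface at the middle of the stop's face: x = 60, y = 0, z = 12 mm in the jig. The face is 90 mm wide and 18 mm high and looks to the jig's -x; the blue column, 50 mm wide, stands behind it (jig x = 72 to 112 mm).
- foot: Rubber-shod pressure foot of the screw, 22 mm across, 9 mm thick; it does not turn. Origin at the centre of its underside, at x = 35 mm, y = 0 in the jig; 38.2 mm above the table at joint 0, sinking 2 mm per rad. It meets the bare end of a block on the bed (top at 32 mm) at about 3.1 rad.
- screw (a joint): Turn of the black knurled knob in rad: 0 fully open, growing clockwise seen from above; starts between 0 and 0.9. Knob and foot sink 2 mm per rad. Turning takes about 0.2 N m, up to 0.35 N m once the foot presses the block; a hard stop at 3.4 rad is 'tight'. It stays where it is left.
- knob_grip (a point): Point on the upright axis of the black knurled knob, at mid-height. The knob is 44 mm in diameter and 32 mm high, with a white mark on top; under it is free space down to the boss at 80 mm above the table. This point is 116 mm above the table at joint 0 and 109.2 mm at the stop.
- red_block: Loose wooden printing block 140 x 45 x 20 mm, about 0.1 kg, with a red picture plate 76 x 39 mm raised 3 mm on top, over x = -66 to +10 mm. Origin at the centre of its underside; x along it towards the bare wooden end (+70 mm), z up. Home on the jig its origin is at x = -10, y = 0, z = 12 mm in the jig frame, x the same way.
- red_block_bare_end (a point): Centre of the lower edge of the red block's bare end face (70 mm ahead of its origin along its x).
- blue_block: A similar loose block with a blue picture, same size and frame. Not to be disturbed.
- yellow_block: A similar loose block with a yellow picture, same size and frame. Not to be disturbed.
- roller: Loose ink roller lying on the table: red roll 38 mm in diameter and 90 mm long with a wire fork and a black handle, about 0.15 m long. Origin under the roll; the handle points to its -x. Not to be disturbed.

How it is judged:
By the outcome, as a careful person would: the job done as asked, in the order asked, and still so for the second after the job is handed in, with the robot touching nothing.
It also fails if it takes over 62 s, if anything falls off the work surface, if the arm or the gripper's body presses on something with over 40 N, if the wrist force passes 120 N, or if a joint passes its speed limit or range.

## Working session

There is one attempt and no reset: what is moved stays moved. The work goes in short steps, Python scripts to look and compute and a tool call to move; the robot and the scene stay as the last step left them, time stands still between calls to the robot, and variables do not carry over. Pictures are saved under pics/ and viewed, at most 10 in all, crops included, and the job is handed in when it is done.

Besides the shell and the picture viewer there is one more tool, called after "Emit:" as a command line: name --argument value ..., lists and objects as JSON in quotes. jog_arm: Moves the arm, as the interface text tells. Its arguments: {"type":"object","properties":{"increments":{"type":"array"}},"required":["increments"]}

```bash
mkdir -p pics; ls
cat > h.py <<'E'
import numpy as np, cv2
from station import manip
E
python3 - <<'E'
from h import *
o=manip.get_obs(); print(o['t'],o['tcp_pos'],o['orientation'],o['grip_width'],manip.grip_depth)
for n in('top','scene'):
    im=manip.get_image(n); cv2.imwrite(f'pics/{n}0.png',im['color']); np.savez(n+'.npz',**{k:im[k] for k in im})
    print(n,im['camera_matrix'].tolist(),np.round(-im['R'].T@im['t'],3),np.round(im['R'],3).tolist())
E
```

```text
pics
0.0 [0.14891304 0.60653622 0.30312854] [-1.79908910e+02 -2.67865143e-03  1.66201433e+02] 0.08527372356486405 0.0539
top [[364.4171850029492, 0.0, 246.4851782287183], [0.0, 364.4171850029492, 197.01388757173024], [0.0, 0.0, 1.0]] [ 0.49  -0.043  0.884] [[-0.019, -1.0, -0.021], [-0.981, 0.023, -0.195], [0.195, 0.016, -0.981]]
scene [[380.5287579040206, 0.0, 255.1868669807318], [0.0, 380.5287579040206, 194.38821386891868], [0.0, 0.0, 1.0]] [ 1.083 -0.129  0.71 ] [[0.228, 0.974, -0.002], [0.778, -0.183, -0.601], [-0.585, 0.136, -0.799]]
```

View pics/top0.png

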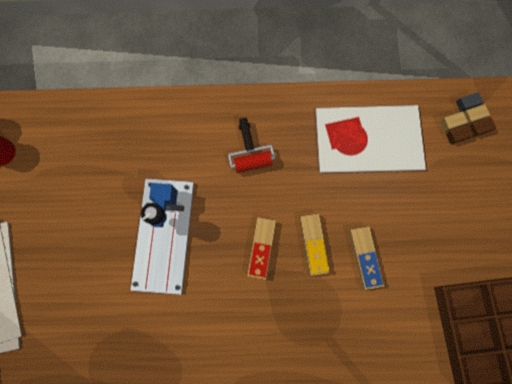

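View pics/scene0.png

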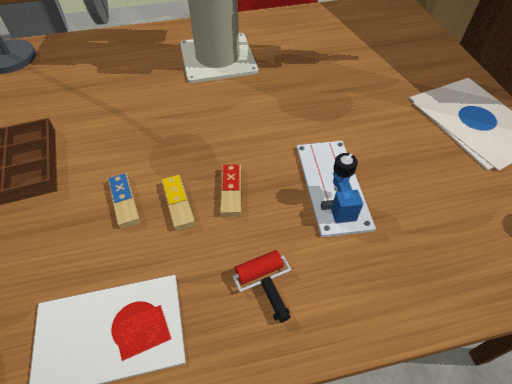

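Top view: jig bed corners are near (146,179), (193,182), (182,294) and (131,292), with the knob at (153,213). The red block is at (262,248), bare end up (away from the robot), the same way round as the jig. The scene view agrees.

```bash
cat >> h.py <<'E'
def ray(im,uv,z):
    uv=np.atleast_2d(uv).astype(float)
    d=np.c_[uv,np.ones(len(uv))]@np.linalg.inv(im['camera_matrix']).T@im['R']
    c=-im['R'].T@im['t']
    return c+d*((z-c[2])/d[:,2])[:,None]
def rect(P):
    """centre, long side, short side, long-axis angle in deg (mod 180) of world xy points"""
    (c,s,a)=cv2.minAreaRect(np.float32(P[:,:2]*1000))
    if s[0]<s[1]: a+=90; s=s[::-1]
    return np.round(c,1),np.round(s,1),round((a+90)%180-90,1)
def biggest(m):
    cs,_=cv2.findContours(m.astype(np.uint8),cv2.RETR_EXTERNAL,cv2.CHAIN_APPROX_NONE)
    return max(cs,key=cv2.contourArea)[:,0,:]
E
python3 - <<'E'
from h import *
boxes={'top':dict(red=(235,205,290,290),jig=(115,170,205,305)),'scene':dict(red=(210,155,255,225),jig=(285,130,385,245))}
for n in boxes:
    im=np.load(n+'.npz'); hsv=cv2.cvtColor(im['color'],cv2.COLOR_BGR2HSV).astype(int); H,S,V=[hsv[...,i] for i in range(3)]
    def box(m,b):
        k=np.zeros(m.shape,bool);k[b[1]:b[3],b[0]:b[2]]=1;return m&k
    red=((H<6)|(H>174))&(S>170)&(V>90)
    c=biggest(box(red,boxes[n]['red'])); print(n,'plate',rect(ray(im,c,.023)))
    wood=((H>8)&(H<28)&(V>150)); c=biggest(box(wood|red,boxes[n]['red'])); print(n,'block',rect(ray(im,c,.02)))
    c=cv2.convexHull(biggest(box((S<70)&(V>120),boxes[n]['jig'])))[:,0]; P=ray(im,c,.012); print(n,'jig',rect(P))
    kn=box((V<60),boxes[n]['jig']); c=biggest(kn); print('knob dark px',c.mean(0),c.min(0),c.max(0))
    wm=box((S<50)&(V>150),(140,200,165,225) if n=='top' else (335,148,360,172)); c=biggest(wm); print('mark',c.mean(0),ray(im,c.mean(0),.131))
E
```

```text
top plate (array([512.1, -56. ]), array([72.3, 36.1]), -10.9)
top block (array([540.1, -60.9]), array([140.6,  43.4]), -11.4)
top jig (array([577. , 175.8]), array([271.3, 121.2]), -5.6)
knob dark px [161.65536723 207.97740113] [141 187] [183 224]
mark [146.61016949 217.06779661] [[0.60178518 0.17959207 0.131     ]]
scene plate (array([516. , -57.2]), array([73.9, 36. ]), -11.6)
scene block (array([529.1, -58.4]), array([169.7, 107.4]), -13.1)
scene jig (array([582.9, 173.6]), array([274.6, 121.6]), -5.5)
knob dark px [344.96842105 163.65263158] [334 153] [356 177]
mark [347.03333333 158.83333333] [[0.6133277  0.17313419 0.131     ]]
```

```bash
cat >> h.py <<'E'
from scipy.spatial.transform import Rotation as Ro
def jig(x,y=0,c=(580,174.7),a=-5.6):
    a=np.radians(a); return np.round([c[0]+x*np.cos(a)-y*np.sin(a),c[1]+x*np.sin(a)+y*np.cos(a)],1)
def go(x,y,z,yaw):
    """mm, deg: print turn and shift to tool pointing down at TCP x,y,z"""
    o=manip.get_obs(); R=Ro.from_euler('xyz',o['orientation'],degrees=True)
    T=Ro.from_euler('xyz',[180,0,yaw],degrees=True)
    s=R.inv().apply(np.array([x,y,z])/1000-o['tcp_pos'])
    print('turn',np.round((R.inv()*T).as_rotvec()/2/np.pi,4),'shift',np.round(s,4),'dist',round(float(np.linalg.norm(s)),3))
def st():
    o=manip.get_obs(); print(round(o['t'],2),np.round(np.array(o['tcp_pos'])*1000,1),np.round(o['orientation'],1),'F',np.round(o['force'],1),'M',np.round(o['wrist_torque'],2),'w',round(o['grip_width']*1000,1),round(o['grip_force'],1),'q',np.round(o['q'],0))
E
python3 -c "
from h import *
st(); go(509,-55,220,168.6)"
```

```text
0.1 [148.9 606.6 303.2] [-179.9   -0.   166.2] F [ 0.3  0.2 -0.4] M [-0.01 -0.03  0.01] w 85.7 0.0 q [75. 24. 93.  0. 62. -1.]
turn [-0.0002 -0.     -0.0066] shift [-0.5074 -0.5565  0.084 ] dist 0.758
```

Emit:
jog_arm --increments '[[[0,0,-0.0066],[-0.5074,-0.5565,0.084],0],[[0,0,-0.0066],[-0.5074,-0.5565,0.084],0],[[0,0,-0.0066],[-0.5074,-0.5565,0.084],0],[[0,0,-0.0066],[-0.5074,-0.5565,0.084],0],[[0,0,-0.0066],[-0.5074,-0.5565,0.084],0],[[0,0,-0.0066],[-0.5074,-0.5565,0.084],0],[[0,0,-0.0066],[-0.5074,-0.5565,0.084],0],[[0,0,-0.0066],[-0.5074,-0.5565,0.084],0],[[0,0,-0.0066],[-0.5074,-0.5565,0.084],0],[[0,0,-0.0066],[-0.5074,-0.5565,0.084],0]]'

```text
t: 0.93
tcp_pos: [0.3473, 0.2414, 0.2575]
orientation: [180.0, 0.0, 168.6]
force: [0.7, 0.2, -0.8]
grip_width: 0.0856
grip_force: 0.0
```

```bash
python3 -c "
from h import *
st(); go(509,-55,220,168.6)"
```

```text
0.93 [347.3 241.4 257.5] [180.    0.  168.6] F [ 0.7  0.2 -0.8] M [ 0.01 -0.01 -0.01] w 85.6 0.0 q [ 33.  11. 120.  -0.  49. -45.]
turn [0. 0. 0.] shift [-0.217  -0.2586  0.0375] dist 0.34
```

Emit:
jog_arm --increments '[[[0,0,0],[-0.217,-0.2586,0.0375],0],[[0,0,0],[-0.217,-0.2586,0.0375],0],[[0,0,0],[-0.217,-0.2586,0.0375],0],[[0,0,0],[-0.217,-0.2586,0.0375],0],[[0,0,0],[-0.217,-0.2586,0.0375],0],[[0,0,0],[-0.217,-0.2586,0.0375],0],[[0,0,0],[-0.217,-0.2586,0.0375],0],[[0,0,0],[-0.217,-0.2586,0.0375],0],[[0,0,0],[-0.217,-0.2586,0.0375],0],[[0,0,0],[-0.217,-0.2586,0.0375],0]]'

```text
t: 1.77
tcp_pos: [0.5093, -0.0555, 0.2197]
orientation: [-180.0, -0.0, 168.4]
force: [0.0, 0.4, -0.4]
grip_width: 0.0852
grip_force: 0.0
```

```bash
python3 -c "
from h import *
st(); im=manip.get_image('wrist'); cv2.imwrite('pics/w1.png',im['color']); np.savez('w1.npz',**im); print(im['camera_matrix'],np.round(im['tool_from_camera'],3))"
```

```text
1.77 [509.3 -55.5 219.7] [-180.    -0.   168.4] F [ 0.   0.4 -0.4] M [ 0.03 -0.02  0.01] w 85.2 0.0 q [ -8.  22. 111.  -0.  47. -86.]
[[297.31863964   0.         254.93419486]
 [  0.         297.31863964 191.71703561]
 [  0.           0.           1.        ]] [[-0.001 -0.955 -0.297  0.076]
 [ 1.    -0.    -0.002  0.   ]
 [ 0.002 -0.297  0.955 -0.07 ]
 [ 0.     0.     0.     1.   ]]
```

View pics/w1.png

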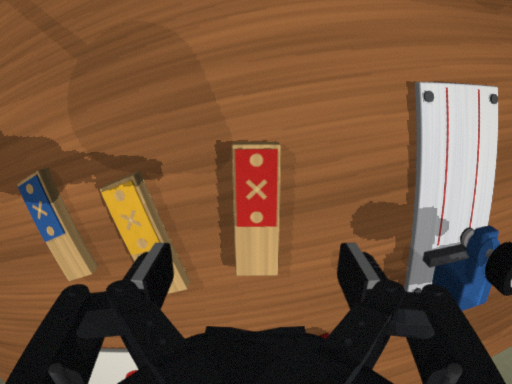

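The red block stands upright at the centre: plate (234-280, 146-227), bare end down to row 275. Next I refine its pose from this view.

```bash
cat >> h.py <<'E'
def wray(im,uv,z,pos,ori):
    K=im['camera_matrix']; uv=np.atleast_2d(uv).astype(float)
    d=(uv-K[:2,2])/K[0,0]; r=np.linalg.norm(d,axis=1)+1e-9
    v=np.c_[d*(np.sin(r)/r)[:,None],np.cos(r)]
    T=im['tool_from_camera']; R=Ro.from_euler('xyz',ori,degrees=True).as_matrix()
    v=v@T[:3,:3].T@R.T; c=R@T[:3,3]+np.array(pos)
    return c+v*((z-c[2])/v[:,2])[:,None]
E
python3 -c "
from h import *
im=np.load('w1.npz');o=manip.get_obs();P=(o['tcp_pos'],o['orientation'])
H,S,V=cv2.split(cv2.cvtColor(im['color'],cv2.COLOR_BGR2HSV).astype(np.int16))
red=((H<6)|(H>174))&(S>150)&(V>80); red[:,:220]=0;red[:,300:]=0;red[280:]=0
c=biggest(red);r=rect(wray(im,c,.023,*P));print(r)
a=np.radians(r[2]);o1=r[0]+28*np.array([np.cos(a),np.sin(a)]);print('origin',o1)
# jig: bright bed convex hull open-end corners, red lines
m=(S<70)&(V>110);m[:,:400]=0;m[300:]=0
c=biggest(m);P2=wray(im,cv2.convexHull(c)[:,0],.012,*P);print(rect(P2))
for b in((425,85,452,240),(462,85,490,225)):
    k=((H<8)|(H>172))&(S>90);k[:b[1]]=0;k[b[3]:]=0;k[:,:b[0]]=0;k[:,b[2]:]=0
    ys,xs=np.nonzero(k);L=wray(im,np.c_[xs,ys],.012,*P)[:,:2]*1000
    vx,vy,x0,y0=cv2.fitLine(np.float32(L),cv2.DIST_HUBER,0,.01,.01).ravel();print('line',np.degrees(np.arctan(vy/vx)),'y at x=520',y0+vy/vx*(520-x0),len(xs))
h=21;g=r[0]-5*np.array([np.cos(a),np.sin(a)]);print(g);go(g[0],g[1],77,r[2]+180)
for u in (.0,): print(jig(-60))
"
```

```text
(array([512.4, -53.8]), array([75.9, 38.5]), -11.3)
origin [539.85721044 -59.28649204]
(array([568.2, 177.9]), array([253.2, 119.1]), -5.5)
line -5.595263 y at x=520 158.70992 232
line -5.693382 y at x=520 208.0643 187
[507.49692671 -52.82026928]
turn [ 0.     -0.0002 -0.0007] shift [0.0008 0.001  0.1426] dist 0.143
[520.3 180.6]
```

Emit:
jog_arm --increments '[[[0,0,0],[0.001,0.001,0.1],0],[[0,0,0],[0.001,0.001,0.1],0],[[0,0,0],[0.001,0.001,0.1],0],[[0,0,0],[0.001,0.001,0.1425],0],[[0,0,0],[0.001,0.001,0.1425],0],[[0,0,0],[0.001,0.001,0.1425],1],[[0,0,0],[0.001,0.001,0.1425],1],[[0,0,0],[0.001,0.001,0.1425],1],[[0,0,0],[0.001,0.001,0.1425],1],[[0,0,0],[0.001,0.001,0.1425],1]]'

```text
t: 2.65
tcp_pos: [0.5093, -0.0519, 0.0809]
orientation: [180.0, 0.3, 168.6]
force: [-1.3, 2.5, 6.5]
grip_width: 0.0432
grip_force: 61.1
```

```bash
python3 -c "
from h import *
st()"
```

```text
2.65 [509.3 -51.9  80.9] [180.    0.3 168.6] F [-1.3  2.5  6.5] M [ 0.31  0.15 -0.04] w 43.2 61.1 q [ -7.  36. 113.   0.  30. -86.]
```

```bash
python3 -c "
from h import *
go(509.3,-51.9,160,168.6);go(478,187,160,174.4)"
```

```text
turn [ 0.0001  0.0008 -0.0001] shift [-0.0004  0.0001 -0.0791] dist 0.079
turn [ 0.0001  0.0008 -0.0162] shift [ 0.0776  0.2281 -0.0793] dist 0.254
```

Emit:
jog_arm --increments '[[[0,0,0],[0,0,-0.04],1],[[0,0,0],[0,0,-0.08],1],[[0,0,-0.0162],[0.0776,0.2281,-0.08],1],[[0,0,-0.0162],[0.0776,0.2281,-0.08],1],[[0,0,-0.0162],[0.0776,0.2281,-0.08],1],[[0,0,-0.0162],[0.0776,0.2281,-0.08],1],[[0,0,-0.0162],[0.0776,0.2281,-0.08],1],[[0,0,-0.0162],[0.0776,0.2281,-0.08],1],[[0,0,-0.0162],[0.0776,0.2281,-0.08],1],[[0,0,-0.0162],[0.0776,0.2281,-0.08],1]]'

```text
t: 3.48
tcp_pos: [0.477, 0.1888, 0.16]
orientation: [179.9, 0.2, 174.6]
force: [0.2, -0.7, -1.3]
grip_width: 0.0435
grip_force: 61.9
```

```bash
python3 -c "
from h import *
st(); im=manip.get_image('wrist'); cv2.imwrite('pics/w2.png',im['color']); np.savez('w2.npz',**im)"
```

```text
3.48 [477.  188.8 160. ] [179.9   0.2 174.6] F [ 0.2 -0.7 -1.3] M [ 0.01  0.05 -0.05] w 43.5 61.9 q [ 20.  28. 113.  -0.  39. -64.]
```

View pics/w2.png

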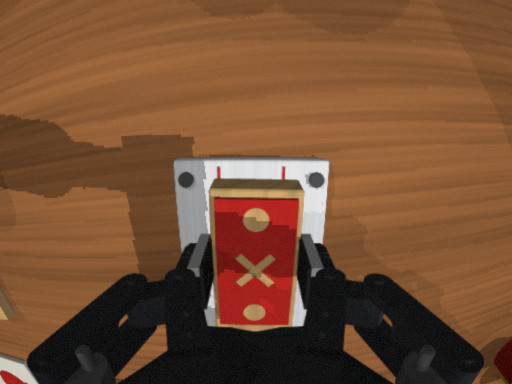

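The block is held straight over the bed. The bed's open end shows at row 160 (columns 175-328), the red lines at columns 219 and 284, and the plate's near corners at (216,198) and (303,199). Next I compute the lateral offset and yaw.

```bash
python3 -c "
from h import *
im=np.load('w2.npz');o=manip.get_obs();P=(o['tcp_pos'],o['orientation'])
H,S,V=cv2.split(cv2.cvtColor(im['color'],cv2.COLOR_BGR2HSV).astype(np.int16))
red=((H<6)|(H>174))&(S>150)&(V>80)
k=red.copy();k[:185]=0;k[340:]=0;k[:,:205]=0;k[:,310:]=0
r=rect(wray(im,biggest(k),.0795+.023,*P));print('plate',r)
m=(S<60)&(V>100);m[:150]=0;m[245:]=0;m[:,:160]=0;m[:,345:]=0
W=wray(im,biggest(m),.012,*P);print('bed min along', end=' ')
a=np.radians(-5.6);ex=np.array([np.cos(a),np.sin(a)]);ey=np.array([-ex[1],ex[0]])
U=W[:,:2]*1000;print('end x (jig dir)',np.sort(U@ex)[5],'y range',np.percentile(U@ey,[1,99]))
for x0,x1 in((210,228),(275,293)):
    k=((H<10)|(H>170))&(S>70);k[:163]=0;k[178:]=0;k[:,:x0]=0;k[:,x1:]=0
    ys,xs=np.nonzero(k);L=wray(im,np.c_[xs,ys],.012,*P)[:,:2]*1000;print('line',(L@ey).mean(),len(xs))
print('plate centre in dir',r[0]@ex,r[0]@ey,'tcp',o['tcp_pos'][:2]@ex*1000,o['tcp_pos'][:2]@ey*1000)
"
```

```text
plate (array([481.5, 187.3]), array([75.7, 38.6]), -6.5)
bed min along end x (jig dir) 421.45087146011747 y range [170.57078787 289.60917271]
line 205.43180431937847 33
line 254.58344313196997 33
plate centre in dir 460.924715966363 233.39225825062746 tcp 456.3918005321126 233.214753677135
```

```bash
python3 -c "
from h import *
go(476.7,185.4,94,175.5)"
```

```text
turn [ 0.0002  0.0004 -0.0027] shift [ 0.0002 -0.0023  0.0656] dist 0.066
```

Emit:
jog_arm --increments '[[[0.0002,0.0004,-0.0027],[0,-0.0023,0.04],1],[[0.0002,0.0004,-0.0027],[0,-0.0023,0.055],1],[[0.0002,0.0004,-0.0027],[0,-0.0023,0.0656],1],[[0.0002,0.0004,-0.0027],[0,-0.0023,0.0656],1],[[0.0002,0.0004,-0.0027],[0,-0.0023,0.0656],1],[[0.0002,0.0004,-0.0027],[0,-0.0023,0.0656],1]]'

```text
t: 4.03
tcp_pos: [0.4772, 0.1838, 0.0928]
orientation: [-180.0, -0.1, 175.3]
force: [0.0, -0.8, -1.6]
grip_width: 0.0432
grip_force: 67.4
```

```bash
python3 -c "
from h import *
st()
im=manip.get_image('scene');c=im['color'][110:260,270:400];cv2.imwrite('pics/s3.png',cv2.resize(c,None,fx=5,fy=4,interpolation=2))
np.savez('w3.npz',**manip.get_image('wrist'))"
```

```text
4.03 [477.2 183.8  92.8] [-1.800e+02 -1.000e-01  1.753e+02] F [ 0.  -0.8 -1.6] M [0.01 0.02 0.03] w 43.2 67.4 q [ 20.  35. 113.  -0.  32. -66.]
```

View pics/s3.png

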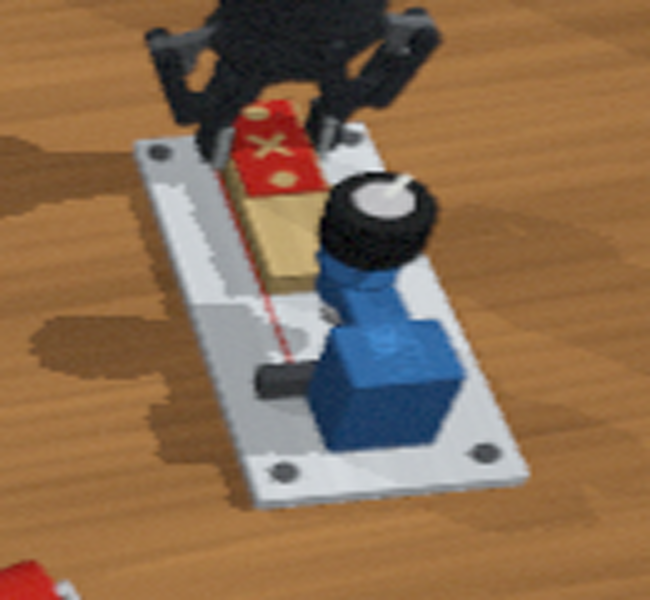

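The block is down just short of the arm, still slightly off the bed. The knob and arm are clear. I check the lateral offset from the wrist picture just taken.

```bash
cat > lat.py <<'E'
from h import *
def lat(im,o,zb,R0=120,name=''):
    P=(o['tcp_pos'],o['orientation'])
    H,S,V=cv2.split(cv2.cvtColor(im['color'],cv2.COLOR_BGR2HSV).astype(np.int16))
    a=np.radians(-5.6);ex=np.array([np.cos(a),np.sin(a)]);ey=np.array([-ex[1],ex[0]])
    k=((H<6)|(H>174))&(S>150)&(V>80);k[:,:190]=0;k[:,325:]=0;k[:180]=0;k[345:]=0
    r=rect(wray(im,biggest(k),zb+.023,*P));print('plate',r,'x,y',np.round([r[0]@ex,r[0]@ey],1),'tcp',np.round([o['tcp_pos'][:2]@ex*1000,o['tcp_pos'][:2]@ey*1000],1))
    m=(S<60)&(V>100);m[345:]=0;m[:,:130]=0;m[:,375:]=0
    c=biggest(m);U=wray(im,c,.012,*P)[:,:2]*1000;print('end x',np.sort(U@ex)[5],'y',np.percentile(U@ey,[1,99]),np.percentile(U@ey,[1,99]).mean(),'px',c.min(0),c.max(0))
E
python3 -c "
from lat import *
o=manip.get_obs();st();lat(np.load('w3.npz'),o,.0125)"
```

```text
4.13 [477.1 184.2  92.8] [-1.800e+02 -1.000e-01  1.753e+02] F [-0.9 -0.9 -1.1] M [ 0.01  0.04 -0.04] w 43.3 67.4 q [ 20.  35. 113.  -0.  32. -66.]
plate (array([482.6, 183.6]), array([77.4, 39.5]), -5.7) x,y [462.4 229.8] tcp [456.9 229.9]
end x 421.248999207675 y [254.48840205 291.14013182] 272.81426693404575 px [301 181] [365 280]
```

Emit:
jog_arm --increments '[[[0,0,0],[-0.015,-0.0002,0],1],[[0,0,0],[-0.03,-0.0005,0],1],[[0,0,0],[-0.04,-0.0006,0],1],[[0,0,0],[-0.047,-0.0007,0],1],[[0,0,0],[-0.05,-0.0008,0],1],[[0,0,0],[-0.05,-0.0008,0],1],[[0,0,0],[-0.05,-0.0008,0],1]]'

```text
t: 4.72
tcp_pos: [0.5259, 0.1797, 0.0919]
orientation: [-179.9, -0.2, 175.4]
force: [-0.6, 0.5, -0.9]
grip_width: 0.0431
grip_force: 67.4
```

Emit:
jog_arm --increments '[[[0,0,0],[-0.002,0,0.0005],1],[[0,0,0],[-0.004,0,0.001],1],[[0,0,0],[-0.004,0,0.001],1],[[0,0,0],[-0.004,0,0.001],1]]'

```text
t: 5.05
tcp_pos: [0.5301, 0.1795, 0.0912]
orientation: [-179.9, -0.2, 175.4]
force: [-1.2, 0.4, 3.9]
grip_width: 0.0435
grip_force: 67.9
```

```bash
python3 -c "
from lat import *
o=manip.get_obs();st();im=manip.get_image('wrist');lat(im,o,.012)"
```

```text
5.05 [530.1 179.5  91.2] [-179.9   -0.2  175.4] F [-1.2  0.4  3.9] M [-0.12  0.19 -0.03] w 43.5 67.9 q [ 17.  37. 107.  -0.  36. -68.]
plate (array([534.8, 179. ]), array([76.7, 39. ]), -5.5) x,y [514.8 230.3] tcp [510.  230.4]
end x 423.5451798673078 y [172.15313227 291.02270563] 231.5879189475704 px [145  82] [373 279]
```

Emit:
jog_arm --increments '[[[0,0,0],[-0.001,0.0003,0],1],[[0,0,0],[-0.002,0.0003,0],1],[[0,0,0],[-0.003,0.0003,0],1],[[0,0,0],[-0.004,0.0003,0],1]]'

```text
t: 5.43
tcp_pos: [0.5341, 0.1795, 0.0911]
orientation: [-179.9, -0.2, 175.4]
force: [-2.7, 0.9, 6.5]
grip_width: 0.0428
grip_force: 68.1
```

Emit:
jog_arm --increments '[[[0,0,0],[-0.001,0,0],1],[[0,0,0],[-0.002,0,0],1],[[0,0,0],[-0.002,0,0],1]]'

```text
t: 5.68
tcp_pos: [0.5358, 0.1794, 0.0911]
orientation: [-179.9, -0.2, 175.4]
force: [-4.7, 0.3, 7.1]
grip_width: 0.0431
grip_force: 68.2
```

Emit:
jog_arm --increments '[[[0,0,0],[-0.001,0,0],1],[[0,0,0],[-0.002,0,0],1],[[0,0,0],[-0.002,0,0],1]]'

```text
t: 5.93
tcp_pos: [0.5361, 0.1794, 0.0911]
orientation: [-179.9, -0.4, 175.4]
force: [-11.1, 3.8, 12.6]
grip_width: 0.0428
grip_force: 68.9
```

Emit:
jog_arm --increments '[[[0,0,0],[-0.001,0,0],1],[[0,0,0],[-0.002,0,0],1],[[0,0,0],[-0.002,0,0],1]]'

```text
t: 6.18
tcp_pos: [0.5364, 0.1794, 0.091]
orientation: [-179.8, -0.6, 175.4]
force: [-18.2, 5.8, 18.4]
grip_width: 0.043
grip_force: 69.6
```

Emit:
jog_arm --increments '[[[0,0,0],[0.001,0,0],0],[[0,0,0],[0.001,0,0],0],[[0,0,0],[0.001,0,0],0],[[0,0,0],[0.001,0,0],0],[[0,0,0],[0.001,0,-0.03],0],[[0,0,0],[0.001,0,-0.06],0],[[0,0,0],[0.035,0,-0.06],0],[[0,0,0],[0.07,0,-0.06],1],[[0,0,0],[0.07,0,-0.06],1],[[0,0,0],[0.07,0,-0.06],1]]'

```text
t: 7.02
tcp_pos: [0.4694, 0.1846, 0.1512]
orientation: [-179.9, -0.2, 175.4]
force: [0.7, -0.2, 0.8]
grip_width: 0.051
grip_force: 0.0
```

```bash
python3 -c "
from h import *
o=manip.get_obs();st();im=manip.get_image('wrist');cv2.imwrite('pics/w4.png',im['color']);np.savez('w4.npz',**im)
go(467.5,185.3,93,174.4)"
```

```text
7.02 [469.4 184.6 151.2] [-179.9   -0.2  175.4] F [ 0.7 -0.2  0.8] M [-0.03 -0.05  0.01] w 51.0 0.0 q [ 20.  28. 114.  -0.  38. -65.]
turn [-0.0001 -0.0002  0.0028] shift [0.0035 0.0002 0.0584] dist 0.058
```

View pics/w4.png

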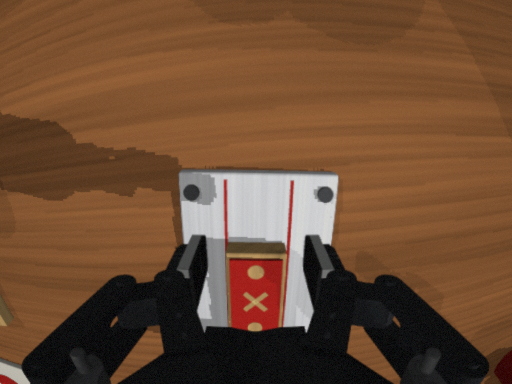

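The block lies between the lines (end face at row 243, columns ≈226-287, lines at 227 and 290). It looks about 1 mm towards -y, so I measure that.

```bash
python3 -c "
from h import *
im=np.load('w4.npz');o=manip.get_obs();P=(o['tcp_pos'],o['orientation'])
H,S,V=cv2.split(cv2.cvtColor(im['color'],cv2.COLOR_BGR2HSV).astype(np.int16))
a=np.radians(-5.6);ex=np.array([np.cos(a),np.sin(a)]);ey=np.array([-ex[1],ex[0]])
red=((H<8)|(H>172))&(S>90)
for b in((218,180,236,238),(282,180,300,238)):
    k=red.copy();k[:b[1]]=0;k[b[3]:]=0;k[:,:b[0]]=0;k[:,b[2]:]=0
    ys,xs=np.nonzero(k);L=wray(im,np.c_[xs,ys],.012,*P)[:,:2]*1000
    X,Y=L@ex,L@ey;f=np.polyfit(X,Y,1);print('line y',Y.mean(),'slope deg',np.degrees(f[0]),'at 480',np.polyval(f,480))
k=red&(S>150)&(V>80);k[:250]=0;k[328:]=0;k[:,:220]=0;k[:,295:]=0
r=rect(wray(im,biggest(k),.035,*P));print('plate',r,r[0]@ex,r[0]@ey)
W=wray(im,biggest(k),.035,*P)[:,:2]*1000;X,Y=W@ex,W@ey
for lo in(485,495,505,515):
    s=(X>lo)&(X<lo+8);print(lo,Y[s].min(),Y[s].max())
print(X.min())
for r in(241,243,245,247,249,252): print(r,S[r,222:292:1].tolist()[:10],S[r,282:294].tolist(),V[r,282:294].tolist())
"
```

```text
line y 207.45412378489794 slope deg -0.07236658168246315 at 480 207.41977426011144
line y 256.7473172551621 slope deg 0.06558845939671866 at 480 256.77766983798153
plate (array([537.1, 179.5]), array([68.4, 39.2]), -5.2) 517.0205060234742 231.05509375737788
485 211.58895622034058 250.51426037011694
495 211.5288364068971 250.34339731100542
505 211.8689057079059 250.24492582477978
515 211.64559445060456 250.59512309585978
482.87865965400096
241 [2, 4, 21, 153, 193, 134, 46, 16, 10, 10] [1, 4, 1, 4, 3, 123, 206, 160, 57, 4, 1, 2] [192, 205, 208, 209, 196, 154, 162, 169, 191, 206, 213, 209]
243 [6, 4, 17, 150, 209, 192, 126, 114, 119, 116] [75, 56, 26, 1, 7, 141, 206, 145, 40, 2, 1, 4] [95, 114, 155, 199, 192, 168, 166, 172, 196, 207, 211, 210]
245 [2, 4, 17, 144, 202, 161, 126, 121, 114, 124] [131, 120, 70, 14, 21, 151, 199, 133, 35, 1, 2, 4] [82, 85, 106, 170, 167, 155, 164, 171, 197, 207, 212, 210]
247 [6, 2, 11, 144, 185, 134, 115, 118, 123, 137] [120, 132, 96, 42, 54, 164, 196, 103, 7, 0, 5, 4] [83, 81, 90, 141, 165, 149, 152, 166, 195, 206, 210, 211]
249 [7, 2, 12, 139, 173, 129, 136, 126, 123, 124] [124, 129, 113, 74, 61, 165, 191, 97, 7, 3, 2, 2] [76, 73, 77, 107, 162, 153, 151, 161, 185, 195, 206, 207]
252 [6, 4, 9, 103, 122, 126, 134, 121, 125, 126] [124, 136, 129, 134, 183, 205, 174, 78, 4, 4, 3, 4] [68, 75, 83, 95, 124, 149, 151, 169, 185, 191, 191, 190]
```

```bash
python3 -c "
from h import *
go(535.2,180.7,91.5,175.4)"
```

```text
turn [-0.0001 -0.0002  0.    ] shift [-0.0643  0.001   0.0598] dist 0.088
```

Emit:
jog_arm --increments '[[[0,0,0],[-0.035,0.001,0],0],[[0,0,0],[-0.064,0.001,0],0],[[0,0,0],[-0.064,0.001,0],0],[[0,0,0],[-0.064,0.001,0],0],[[0,0,0],[-0.064,0.001,0.03],0],[[0,0,0],[-0.064,0.001,0.06],0],[[0,0,0],[-0.064,0.001,0.06],0],[[0,0,0],[-0.064,0.001,0.06],1],[[0,0,0],[-0.064,0.001,0.06],1],[[0,0,0],[-0.064,0.001,0.06],1]]'

```text
t: 7.9
tcp_pos: [0.5352, 0.1808, 0.0925]
orientation: [-180.0, -0.0, 175.4]
force: [-0.6, -1.1, 0.5]
grip_width: 0.0517
grip_force: 0.0
```

Emit:
jog_arm --increments '[[[0,0,0],[0,0,0],1],[[0,0,0],[0,0,0],1],[[0,0,0],[-0.001,0,0],1],[[0,0,0],[-0.002,0,0],1],[[0,0,0],[-0.003,0,0],1],[[0,0,0],[-0.003,0,0],1]]'

```text
t: 8.4
tcp_pos: [0.5358, 0.1807, 0.093]
orientation: [-179.9, -0.3, 175.4]
force: [-10.5, 3.0, 13.8]
grip_width: 0.0432
grip_force: 62.3
```

Emit:
jog_arm --increments '[[[0,0,0],[-0.002,0,0],1],[[0,0,0],[-0.002,0,0],1],[[0,0,0],[-0.001,0,0],0],[[0,0,0],[-0.001,0,0],0],[[0,0,0],[-0.001,0,0],0],[[0,0,0],[-0.001,0,0],0],[[0,0,0],[-0.001,0,-0.03],0],[[0,0,0],[0.02,0,-0.06],0],[[0,0,0],[0.067,0,-0.06],0],[[0,0,0],[0.067,0,-0.06],0]]'

```text
t: 9.23
tcp_pos: [0.466, 0.185, 0.1518]
orientation: [-179.9, -0.3, 175.4]
force: [-1.7, -0.5, 0.1]
grip_width: 0.0852
grip_force: 0.0
```

Emit:
jog_arm --increments '[[[0,0,0],[0,0,-0.04],0],[[0,0,0],[0,0,-0.08],0],[[0,0,0],[0,0,-0.08],0],[[0,0,0],[0,0,-0.08],0]]'

```text
t: 9.57
tcp_pos: [0.4724, 0.1862, 0.2334]
orientation: [179.9, 0.1, 175.4]
force: [-0.2, -0.6, 0.6]
grip_width: 0.0854
grip_force: 0.0
```

```bash
python3 -c "
from h import *
o=manip.get_obs();P=(o['tcp_pos'],o['orientation']);st();im=manip.get_image('wrist');cv2.imwrite('pics/w5.png',im['color']);np.savez('w5.npz',**im)"
```

```text
9.57 [472.4 186.2 233.4] [1.799e+02 1.000e-01 1.754e+02] F [-0.2 -0.6  0.6] M [-0.05  0.02  0.03] w 85.4 0.0 q [ 20.  20. 111.  -0.  48. -65.]
```

View pics/w5.png

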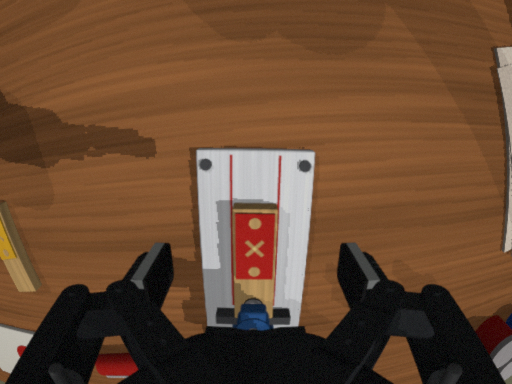

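The block is home and centred (columns 232-278 between lines at 231 and 280), with the stop's ends visible at row 315. Now the knob.

```bash
python3 -c "
from h import *
go(613.5,173,235,206)"
```

```text
turn [-0.     -0.0002 -0.0851] shift [-0.1427 -0.0013 -0.0033] dist 0.143
```

Emit:
jog_arm --increments '[[[0,0,-0.085],[-0.143,-0.001,-0.003],0],[[0,0,-0.085],[-0.143,-0.001,-0.003],0],[[0,0,-0.085],[-0.143,-0.001,-0.003],0],[[0,0,-0.085],[-0.143,-0.001,-0.003],0],[[0,0,-0.085],[-0.143,-0.001,-0.003],0],[[0,0,-0.085],[-0.143,-0.001,-0.003],0],[[0,0,-0.085],[-0.143,-0.001,-0.003],0]]'

```text
t: 10.2
tcp_pos: [0.6124, 0.1728, 0.2316]
orientation: [179.9, -0.4, -154.1]
force: [-0.6, 0.5, -0.4]
grip_width: 0.0853
grip_force: 0.0
```

```bash
python3 -c "
from h import *
st();im=manip.get_image('wrist');cv2.imwrite('pics/w6.png',im['color']);np.savez('w6.npz',**im);im=manip.get_image('scene');np.savez('s6.npz',**im)
go(613.5,173,166,206)"
```

```text
10.2 [612.4 172.8 231.6] [ 179.9   -0.4 -154.1] F [-0.6  0.5 -0.4] M [-0.02  0.01  0.03] w 85.3 0.0 q [  15.   30.   94.   -0.   56. -101.]
turn [ 0.0001 -0.0008 -0.0002] shift [-0.0014 -0.0007  0.0666] dist 0.067
```

View pics/w6.png

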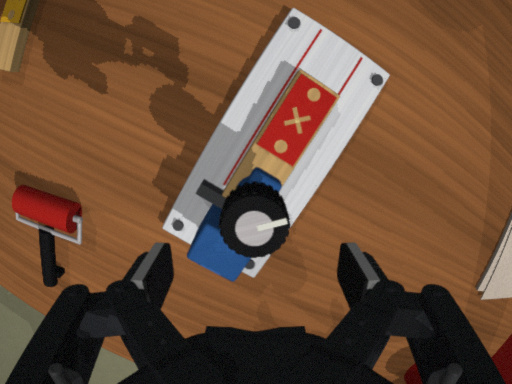

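The knob is visible: pale disc centre near (253,229), black outline columns 220-289 and rows 183-257.

```bash
python3 -c "
from h import *
im=np.load('w6.npz')
H,S,V=cv2.split(cv2.cvtColor(im['color'],cv2.COLOR_BGR2HSV).astype(np.int16))
k=(S<70)&(V>110);k[:208]=0;k[250:]=0;k[:,:232]=0;k[:,:]=k;k[:,275:]=0
c=biggest(k);(u,v),r=cv2.minEnclosingCircle(c);e=cv2.fitEllipse(c);print(u,v,r,e)
P=([.6124,.1728,.2316],[179.9,-.4,-154.1])
for z in(.128,.132): print(wray(im,[[u,v],[253,229]],z,*P)*1000)
"
```

```text
254.6815185546875 226.70791625976562 20.144182205200195 ((254.23968505859375, 228.00747680664062), (34.124141693115234, 38.645896911621094), 86.06758117675781)
[[613.08150909 173.32394949 128.        ]
 [614.99740056 173.05492756 128.        ]]
[[611.51077699 172.56330965 132.        ]
 [613.38274493 172.30045528 132.        ]]
```

Emit:
jog_arm --increments '[[[0,0,0],[-0.001,0,0.035],0],[[0,0,0],[-0.001,0,0.066],0],[[0,0,0],[-0.001,0,0.066],0],[[0,0,0],[-0.001,0,0.066],0],[[0,0,0],[-0.001,0,0.066],1],[[0,0,0],[-0.001,0,0.066],1],[[0,0,0],[-0.001,0,0.066],1],[[0,0,0],[-0.001,0,0.066],1],[[0,0,0],[-0.001,0,0.066],1],[[0,0,0],[-0.001,0,0.066],1]]'

```text
t: 11.13
tcp_pos: [0.6152, 0.1737, 0.1699]
orientation: [-180.0, 0.0, -154.0]
force: [-0.2, -1.1, 6.6]
grip_width: 0.0423
grip_force: 60.0
```

```bash
python3 -c "
from h import *
st()"
```

```text
11.13 [615.2 173.7 169.9] [-180.    0. -154.] F [-0.2 -1.1  6.6] M [-0.06  0.29  0.03] w 42.3 60.0 q [  15.   35.   96.   -0.   49. -101.]
```

Emit:
jog_arm --increments '[[[0,0,0.0195],[0,0,0.0002],1],[[0,0,0.039],[0,0,0.0005],1],[[0,0,0.0585],[0,0,0.0007],1],[[0,0,0.078],[0,0,0.001],1],[[0,0,0.0975],[0,0,0.0012],1],[[0,0,0.117],[0,0,0.0015],1],[[0,0,0.1365],[0,0,0.0017],1],[[0,0,0.156],[0,0,0.002],1],[[0,0,0.1755],[0,0,0.0022],1],[[0,0,0.1755],[0,0,0.0022],1]]'

```text
t: 11.97
tcp_pos: [0.6151, 0.1722, 0.1676]
orientation: [-179.9, 0.1, 142.4]
force: [-1.2, -9.6, 7.8]
grip_width: 0.0427
grip_force: 60.2
```

```bash
python3 -c "
from h import *
st()"
```

```text
11.97 [615.1 172.2 167.6] [-1.799e+02  1.000e-01  1.424e+02] F [-1.2 -9.6  7.8] M [-1.48  0.15 -0.22] w 42.7 60.2 q [ 15.  35.  96.  -0.  49. -38.]
```

Emit:
jog_arm --increments '[[[0,0,0.0195],[-0.0006,-0.0008,0.0002],1],[[0,0,0.039],[-0.0006,-0.0008,0.0005],1],[[0,0,0.0585],[-0.0006,-0.0008,0.0007],1],[[0,0,0.078],[-0.0006,-0.0008,0.001],1],[[0,0,0.0975],[-0.0006,-0.0008,0.0012],1],[[0,0,0.117],[-0.0006,-0.0008,0.0015],1],[[0,0,0.1365],[-0.0006,-0.0008,0.0017],1],[[0,0,0.156],[-0.0006,-0.0008,0.002],1],[[0,0,0.1755],[-0.0006,-0.0008,0.0022],1],[[0,0,0.1755],[-0.0006,-0.0008,0.0022],1]]'

```text
t: 12.8
tcp_pos: [0.6137, 0.1713, 0.1653]
orientation: [-179.8, 0.2, 79.2]
force: [-6.9, -8.2, 12.2]
grip_width: 0.0423
grip_force: 60.6
```

```bash
python3 -c "
from h import *
st()"
```

```text
12.8 [613.7 171.3 165.3] [-179.8    0.2   79.2] F [-6.9 -8.2 12.2] M [-1.29  0.94 -0.23] w 42.3 60.6 q [15. 35. 96. -0. 49. 25.]
```

Emit:
jog_arm --increments '[[[0,0,0.015],[-0.0009,-0.0005,0.0002],1],[[0,0,0.03],[-0.0009,-0.0005,0.0004],1],[[0,0,0.045],[-0.0009,-0.0005,0.0006],1],[[0,0,0.06],[-0.0009,-0.0005,0.0008],1],[[0,0,0.075],[-0.0009,-0.0005,0.001],1],[[0,0,0.09],[-0.0009,-0.0005,0.0012],1],[[0,0,0.09],[-0.0009,-0.0005,0.0012],1]]'

```text
t: 13.38
tcp_pos: [0.6136, 0.1723, 0.1648]
orientation: [-180.0, 0.1, 47.1]
force: [-6.8, 0.9, 13.9]
grip_width: 0.0426
grip_force: 61.2
```

```bash
python3 -c "
from h import *
st()"
```

```text
13.38 [613.6 172.3 164.8] [-1.80e+02  1.00e-01  4.71e+01] F [-6.8  0.9 13.9] M [0.02 0.86 0.71] w 42.6 61.2 q [15. 35. 96. -0. 49. 58.]
```

Emit:
jog_arm --increments '[[[0,0,0.01],[0,0,0.0001],1],[[0,0,0.02],[0,0,0.0002],1],[[0,0,0.02],[0,0,0.0002],1]]'

```text
t: 13.63
tcp_pos: [0.6142, 0.1728, 0.1647]
orientation: [-180.0, -0.0, 39.9]
force: [-5.5, 3.1, 11.5]
grip_width: 0.0428
grip_force: 61.3
```

```bash
python3 -c "
from h import *
st()"
```

```text
13.63 [614.2 172.8 164.7] [-180.    -0.    39.9] F [-5.5  3.1 11.5] M [0.44 0.64 0.27] w 42.8 61.3 q [15. 35. 96.  0. 49. 65.]
```

Emit:
jog_arm --increments '[[[0,0,0.015],[0,0,0.0002],1],[[0,0,0.03],[0,0,0.0003],1],[[0,0,0.03],[0,0,0.0003],1]]'

```text
t: 13.88
tcp_pos: [0.6142, 0.1729, 0.1644]
orientation: [180.0, -0.0, 29.1]
force: [-2.7, 2.1, 11.5]
grip_width: 0.0425
grip_force: 61.8
```

```bash
python3 -c "
from h import *
st()"
```

```text
13.88 [614.2 172.9 164.4] [180.   -0.   29.1] F [-2.7  2.1 11.5] M [0.47 0.65 0.56] w 42.5 61.8 q [15. 35. 96. -0. 49. 76.]
```

Emit:
jog_arm --increments '[[[0,0,0.015],[0,0,0.0002],1],[[0,0,0.03],[0,0,0.0003],1],[[0,0,0.03],[0,0,0.0003],1]]'

```text
t: 14.13
tcp_pos: [0.6151, 0.1729, 0.1641]
orientation: [180.0, -0.1, 18.3]
force: [-1.1, 3.9, 8.4]
grip_width: 0.0428
grip_force: 62.1
```

```bash
python3 -c "
from h import *
st()"
```

```text
14.13 [615.1 172.9 164.1] [ 1.80e+02 -1.00e-01  1.83e+01] F [-1.1  3.9  8.4] M [0.42 0.11 0.57] w 42.8 62.1 q [15. 35. 96. -0. 48. 86.]
```

Emit:
jog_arm --increments '[[[0,0,0.015],[0,0,0.0002],1],[[0,0,0.03],[0,0,0.0003],1],[[0,0,0.045],[0,0,0.0003],1],[[0,0,0.06],[0,0,0.0003],1],[[0,0,0.06],[0,0,0.0003],1]]'

```text
t: 14.55
tcp_pos: [0.6151, 0.1725, 0.1636]
orientation: [180.0, -0.1, -3.3]
force: [-0.1, 0.7, 6.6]
grip_width: 0.0424
grip_force: 62.8
```

```bash
python3 -c "
from h import *
st()"
```

```text
14.55 [615.1 172.5 163.6] [ 1.8e+02 -1.0e-01 -3.3e+00] F [-0.1  0.7  6.6] M [0.11 0.03 0.4 ] w 42.4 62.8 q [ 15.  35.  96.  -0.  48. 108.]
```

Emit:
jog_arm --increments '[[[0,0,0],[0,0,0],0],[[0,0,0],[0,0,0],0],[[0,0,0],[0,0,0],0],[[0,0,0],[0,0,0],0],[[0,0,0],[0,0,-0.035],0],[[0,0,0],[0,0,-0.07],0],[[0,0,-0.02],[0,0,-0.07],0],[[0,0,-0.04],[0,0,-0.07],0],[[0,0,-0.06],[0,0,-0.07],0],[[0,0,-0.08],[0,0,-0.07],0]]'

```text
t: 15.38
tcp_pos: [0.6136, 0.1718, 0.2313]
orientation: [-180.0, 0.2, 25.8]
force: [-0.5, -0.9, 0.0]
grip_width: 0.0854
grip_force: 0.0
```

Emit:
jog_arm --increments '[[[0,0,-0.02],[0,0,0],0],[[0,0,-0.04],[0,0,0],0],[[0,0,-0.06],[0,0,0],0],[[0,0,-0.08],[0,0,0],0],[[0,0,-0.1],[0,0,0],0],[[0,0,-0.12],[0,0,0],0],[[0,0,-0.14],[0,0,0],0],[[0,0,-0.16],[0,0,0],0],[[0,0,-0.16],[0,0,0],0],[[0,0,-0.16],[0,0,0],0]]'

```text
t: 16.22
tcp_pos: [0.6136, 0.1718, 0.2309]
orientation: [-179.8, 0.1, 82.9]
force: [-0.2, 0.1, -0.0]
grip_width: 0.0849
grip_force: 0.0
```

```bash
python3 -c "
from h import *
st();im=manip.get_image('wrist');cv2.imwrite('pics/w7.png',im['color']);np.savez('w7.npz',**im)"
```

```text
16.22 [613.6 171.8 230.9] [-1.798e+02  1.000e-01  8.290e+01] F [-0.2  0.1 -0. ] M [ 0.02 -0.02  0.05] w 84.9 0.0 q [15. 30. 94. -0. 55. 22.]
```

View pics/w7.png

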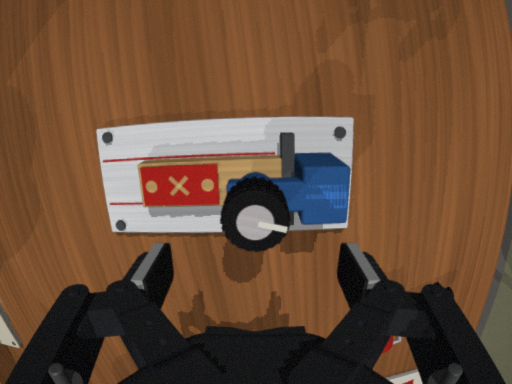

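The block looks well seated at the stop. The mark has turned about 148°, less than the tool's 209°, so the fingers slipped at the end. I regrip and turn again to make sure it is at the stop.

Emit:
jog_arm --increments '[[[0,0,0],[0.0008,0.0005,0.035],0],[[0,0,0],[0.0008,0.0005,0.066],0],[[0,0,0],[0.0008,0.0005,0.068],0],[[0,0,0],[0.0008,0.0005,0.068],0],[[0,0,0],[0.0008,0.0005,0.068],1],[[0,0,0],[0.0008,0.0005,0.068],1],[[0,0,0],[0.0008,0.0005,0.068],1],[[0,0,0],[0.0008,0.0005,0.068],1],[[0,0,0],[0.0008,0.0005,0.068],1],[[0,0,0],[0.0008,0.0005,0.068],1]]'

```text
t: 17.1
tcp_pos: [0.6141, 0.1729, 0.1651]
orientation: [-179.9, 0.0, 83.1]
force: [-5.9, 0.6, 8.0]
grip_width: 0.043
grip_force: 59.9
```

```bash
python3 -c "
from h import *
st()"
```

```text
17.1 [614.1 172.9 165.1] [-179.9    0.    83.1] F [-5.9  0.6  8. ] M [ 0.04  0.63 -0.11] w 43.0 59.9 q [15. 35. 96.  0. 49. 22.]
```

Emit:
jog_arm --increments '[[[0,0,0.01],[0,0,0],1],[[0,0,0.02],[0,0,0],1],[[0,0,0.03],[0,0,0],1],[[0,0,0.03],[0,0,0],1]]'

```text
t: 17.43
tcp_pos: [0.6138, 0.1725, 0.1648]
orientation: [-179.9, 0.1, 72.2]
force: [-5.5, -1.5, 6.3]
grip_width: 0.0428
grip_force: 60.8
```

```bash
python3 -c "
from h import *
st()"
```

```text
17.43 [613.8 172.5 164.8] [-1.799e+02  1.000e-01  7.220e+01] F [-5.5 -1.5  6.3] M [-0.32  0.83  0.46] w 42.8 60.8 q [15. 35. 96. -0. 49. 33.]
```

Emit:
jog_arm --increments '[[[0,0,0.02],[0,0,0],1],[[0,0,0.04],[0,0,0],1],[[0,0,0.06],[0,0,0],1],[[0,0,0.08],[0,0,0],1],[[0,0,0.08],[0,0,0],1]]'

```text
t: 17.85
tcp_pos: [0.6138, 0.1727, 0.1645]
orientation: [-180.0, 0.2, 43.3]
force: [-5.1, 0.1, 6.2]
grip_width: 0.0427
grip_force: 61.3
```

```bash
python3 -c "
from h import *
st()"
```

```text
17.85 [613.8 172.7 164.5] [-180.     0.2   43.3] F [-5.1  0.1  6.2] M [-0.07  0.73  0.44] w 42.7 61.3 q [15. 35. 96. -0. 49. 61.]
```

Emit:
jog_arm --increments '[[[0,0,0],[0,0,0],0],[[0,0,0],[0,0,0],0],[[0,0,0],[0,0,0],0],[[0,0,0],[0,0,0],0],[[0,0,0],[0,0,-0.035],0],[[0,0,0],[0,0,-0.068],0],[[0,0,-0.03],[0,0,-0.068],0],[[0,0,-0.05],[0,0,-0.068],0],[[0,0,-0.07],[0,0,-0.068],0],[[0,0,-0.09],[0,0,-0.068],0]]'

```text
t: 18.68
tcp_pos: [0.6145, 0.1726, 0.2314]
orientation: [-179.9, 0.1, 72.5]
force: [1.1, -0.7, -0.2]
grip_width: 0.0858
grip_force: 0.0
```

Emit:
jog_arm --increments '[[[0,0,-0.02],[0,0,0],0],[[0,0,-0.02],[0,0,0],0],[[0,0,-0.02],[0,0,0],0]]'

```text
t: 18.93
tcp_pos: [0.6144, 0.1725, 0.231]
orientation: [-179.9, 0.1, 79.1]
force: [1.2, 0.1, -0.3]
grip_width: 0.0855
grip_force: 0.0
```

```bash
cat > mark.py <<'E'
from h import *
def mark(im,P,uv):
    H,S,V=cv2.split(cv2.cvtColor(im['color'],cv2.COLOR_BGR2HSV).astype(np.int16))
    y,x=np.mgrid[:384,:512];near=np.hypot(x-uv[0],y-uv[1])<42
    b=near&(V>200)&(S<60); c=biggest(b)
    d=wray(im,c,.132,*P)[:,:2]*1000
    vx,vy,_,_=cv2.fitLine(np.float32(d),cv2.DIST_L2,0,.01,.01).ravel()
    print('mark axis deg (mod 180)',np.degrees(np.arctan2(vy,vx)),'px',c.min(0),c.max(0),'n',len(c))
E
python3 -c "
from mark import *
st();o=manip.get_obs();im=manip.get_image('wrist');np.savez('w8.npz',**im)
mark(np.load('w6.npz'),([.6124,.1728,.2316],[179.9,-.4,-154.1]),(255,222))
mark(np.load('w7.npz'),([.6136,.1718,.2309],[-179.8,.1,82.9]),(255,215))
mark(im,(o['tcp_pos'],o['orientation']),(255,215))"
```

```text
18.93 [614.4 172.5 231. ] [-1.799e+02  1.000e-01  7.910e+01] F [ 1.2  0.1 -0.3] M [ 0.02 -0.01  0.04] w 85.5 0.0 q [15. 30. 94. -0. 56. 26.]
mark axis deg (mod 180) -48.177223 px [257 219] [286 230] n 63
mark axis deg (mod 180) -19.7135 px [259 222] [285 230] n 57
mark axis deg (mod 180) -20.319256 px [258 223] [284 230] n 59
```

The mark did not move (-19.7° to -20.3°) under 0.45 N·m, so the screw is at its hard stop. I lift away and take a final look.

Emit:
jog_arm --increments '[[[0,0,0],[0,0,-0.03],0],[[0,0,0],[0,-0.04,-0.05],0],[[0,0,0],[0,-0.08,-0.05],0],[[0,0,0],[0,-0.12,-0.05],0],[[0,0,0],[0,-0.12,-0.05],0],[[0,0,0],[0,-0.12,-0.05],0],[[0,0,0],[0,-0.12,-0.05],0]]'

```text
t: 19.57
tcp_pos: [0.4971, 0.1952, 0.2819]
orientation: [-180.0, 0.0, 79.2]
force: [0.9, 0.4, 0.1]
grip_width: 0.0856
grip_force: 0.0
```

```bash
python3 -c "
from h import *
o=manip.get_obs();P=(o['tcp_pos'],o['orientation']);st();im=manip.get_image('wrist');np.savez('w9.npz',**im)
cv2.imwrite('pics/w9.png',cv2.resize(im['color'],(800,600),interpolation=2))"
```

```text
19.57 [497.1 195.2 281.9] [-180.     0.    79.2] F [0.9 0.4 0.1] M [ 0.05 -0.04 -0.02] w 85.6 0.0 q [ 20.  18. 106.  -0.  56.  31.]
```

View pics/w9.png

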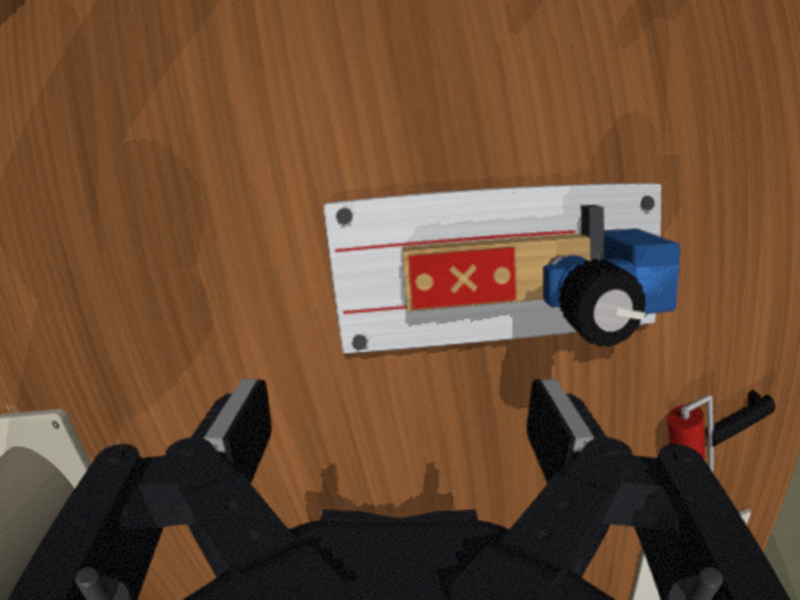

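The block sits between the lines (plate 411-515, rows 248-308) with its bare end at the stop (588,245). The roller looks undisturbed and the gripper is clear of everything.

```bash
python3 -c "
from h import *
print(manip.hand_in())"
```

```text
the job is handed in; nothing more can be done
None
```

The red block is home against the back stop between the red lines, the knob is turned to its hard stop (a second grip and turn didn't move it), the arm has let go, and the job was handed in at about 20 s; the verdict wasn't shown.

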